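# Square a cassette case up in the corner of the labelling stop

### The arm

A 6-joint arm with a two-finger parallel gripper is mounted at the origin on a cart in front of the work surface, level with it; the furniture and walls round the work are solid. World frame = base frame: x ahead of the robot, y to its left, z up, the work surface at z = 0. Lengths are in m, angles in rad, forces in N, time in s.
With the tool pointing down it reaches from about 0.375 to 0.9 m from the base axis. Payload 3.1 kg.
Tool frame: the origin (TCP) lies at the very end of the fingers, on their centre line; the grasp point (between the pads) lies 19 mm behind it (manip.pinch_z is the distance from the TCP to the grasp point, in m); z points along the fingers, y is the direction in which the jaws open and shut (so a half turn about z gives the same grasp; the last joint's range is limited). The gripper opens to 85 mm and grips with 20 to 120 N. Pads are 22 mm wide; open, the fingers measure 114 mm over their backs; the gripper's body (76 mm by 85 mm) begins 54 mm behind the grasp point. The pads swing forward as they close: fully open they stand 13 mm farther back than shut.
Start: joints at [1.034, 0.527, 1.433, -0, 1.181, -0.178], TCP at [0.219, 0.585, 0.231] pointing down, gripper open.
Joint ranges: [-3.08, 3.08], [-0.75, 2.2], [0.22, 2.44], [-1.43, 4.57], [0, 2.65], [-2.85, 2.85]. Speed limits (rad/s): [2.79, 2.79, 3.14, 3.14, 3.14, 3.14].

### API

Orientations are given as a unit quaternion [x, y, z, w].
In Python, from station import manip gives the robot as it stands.
- The arm moves only by the tool drive_tool, never from a script. Its argument "increments" is a list of rows, each a list of 7 numbers: the closure in counts, from 0 (fully open) to 255 (shut), then the shift along the tool's x, y, z in cm, then the turn, a rotation vector about the tool's x, y, z in rad. A call has 1 to 20 rows; each row is the pose to reach, as a shift and turn from the pose commanded when the call began, along the tool's axes at that moment; what a row does not reach only later rows make up. A row lasts 1/10 s, in which the tool goes at most 50 mm and 8.59 degrees, less where a joint would pass 70% of its speed; a pose out of reach is approached as far as the arm can. A call with a gripper value outside its range is refused whole. The fingers move at their own pace and stop on an object; "force" is the grip in N (left out, the last holds). Time passes only in rows, so rows that repeat a pose let the fingers close. It gives the time, the measured TCP pose, the force and the opening at its end, in the units of the state.
- manip.sense(): the state, without advancing time (a new reading comes with each control period).
- manip.snapshot(name): name is "side" or "top" or "wrist"; returns the picture (400x640x3 uint8, red, green, blue); there is no depth.
- manip.camera_model(name): a dict with "mtx" (3x3 intrinsics, pixels), "k1" (the pictures are not rectified: a ray, as slopes to the right and down, at radius r is drawn at 1 + k1 r^2 times it, then the intrinsics apply), "cam_to_world" (4x4, takes a point from camera to world coordinates). Camera axes: x right, y down, z forward; pixel columns grow to the right and rows downward; lengths in m; the calibration is good to about 2 mm. A picture is of the moment at which its call begins: read the wrist's pose just before it. camera_model takes no time and is no camera call; for the wrist camera it gives the pose at the moment of the call.
- manip.sign_off(): hands the job in, once; it reports no verdict.
The state is a dict: "t": time; "q": joint angles; "qd": joint speeds; "tau": joint torques, N m; "tcp_pos": TCP position; "tool_rot": TCP orientation; "force": force on the tool from outside, world axes, zero at the start; "ft_torque": the same for the moment, N m; "finger_gap": opening from 0.0 (shut) to 1.0 (fully open).
Only numpy, scipy, OpenCV 4.12 (cv2) and the standard library are available. Lean on these libraries where they do the work, as an engineer would, in place of code of your own. Each camera call takes 0.05 s, during which the arm holds its last target. There are 200 camera calls.

### The job

Push the cassette case that lies loose inside the aluminium corner stop along the desk until one of its long edges is flush against the stop's long rail and its end is flush against the short rail, so that it sits squarely in the corner for labelling. Only push it with the fingertips, keeping it flat on the desk without picking it up, and do not disturb the other cassette case and the small bottle behind the long rail or the splicing block.

Things in the scene. Friction and masses are not known exactly. Their poses are not given: they have to be found in the camera images.
- case: the cassette case to push: flat closed box, 108 mm long (its y axis), 68 mm wide (x), 17 mm high, about 30 to 65 g, lying flat and loose on the bare desk inside the open side of the stop, its long side less than 30 degrees off the long rail's direction. Origin at the centre of its underside.
- stop: fixed corner stop of two plain aluminium rails, 25 mm high, 6 mm thick, low foot flanges outside only. Origin: inner corner, on the desk; z up. Long rail: 230 mm along -x (towards the robot), inner face y = 0 looking to +y. Short rail: 80 mm along +y, inner face x = 0 looking to -x. A squared-up case has its centre at x = -54, y = +34 mm here, long side along x.
- other_case: bystander: another cassette case of the same size (108 x 68 x 17 mm), loose on the desk outside the stop, to the right of (behind) the long rail. Origin at the centre of its underside.
- block: bystander: splicing block, a narrow bar 115 mm long (its y axis), 26 mm wide, 13 mm high, loose on the desk to the left of the work. Origin at the centre of its underside.
- bottle: bystander: small upright brown bottle with a white cap, 34 mm across, 88 mm high, loose, standing outside the stop, to the right of (behind) the long rail. Origin at the centre of its underside.
Not all that is in view belongs to the job. What is shaped like the case but turquoise is not meant.

How it is judged:
By the outcome, as a careful person would: the job done as asked, in the order asked, and still so for the second after the job is handed in, with the robot touching nothing.
It also fails if it takes over 53 s, if anything falls off the work surface, if the arm or the gripper's body presses on something with over 40 N, if the wrist force passes 120 N, or if a joint passes its speed limit or range.

## Working session

There is one attempt and no reset: what is moved stays moved. The work goes in short steps, Python scripts to look and compute and a tool call to move; the robot and the scene stay as the last step left them, time stands still between calls to the robot, and variables do not carry over. Pictures are saved under pics/ and viewed, about 8 in all and at most 12, crops included, and the job is handed in when it is done.

Besides the shell and the picture viewer there is one more tool, called after "Request:" by a JSON object that holds its "api" and its "payload", one argument or row to a line. drive_tool: Moves the arm, as the interface text tells. Its arguments: {"type":"object","properties":{"increments":{"type":"array","items":{"type":"array","items":{"type":"number"}}},"force":{"type":"number"}},"required":["increments"]}

```bash
mkdir -p pics; cat > h.py <<'E'
import numpy as np, cv2
from station import manip
from scipy.spatial.transform import Rotation as R
def save(n,f):
    cv2.imwrite('pics/'+f,cv2.cvtColor(manip.snapshot(n),cv2.COLOR_RGB2BGR))
def px2w(n,pts,z,m=None):
    m=m or manip.camera_model(n); K=np.array(m['mtx']);T=np.array(m['cam_to_world'])
    out=[]
    for p in pts:
        d=np.linalg.solve(K,[p[0],p[1],1.])[:2]; u=d.copy()
        for _ in range(20): u=d/(1+m['k1']*(u@u))
        v=T[:3,:3]@[u[0],u[1],1]; o=T[:3,3]
        out.append(o+v*(z-o[2])/v[2])
    return np.array(out)
E
python3 - <<'E'
from h import *
save('top','top0.png');save('side','side0.png')
s=manip.sense();print(s['t'],s['tcp_pos'],s['tool_rot'],s['finger_gap'])
for n in('top','side'):print(manip.camera_model(n))
E
```

```text
0.1 [0.21910794 0.58465045 0.23043577] [ 1.78441970e-01  9.83949951e-01 -9.12946429e-04 -3.52082962e-04] 1.0005476676467837
{'mtx': array([[518.69653978,   0.        , 323.7449228 ],
       [  0.        , 518.69653978, 202.61955825],
       [  0.        ,   0.        ,   1.        ]]), 'k1': -0.015779470572440134, 'cam_to_world': array([[-0.00156944, -0.99772297,  0.0674271 ,  0.48895842],
       [-0.99957633,  0.00352489,  0.0288917 , -0.14362245],
       [-0.02906358, -0.06735319, -0.9973058 ,  1.22308919],
       [ 0.        ,  0.        ,  0.        ,  1.        ]])}
{'mtx': array([[442.2155963 ,   0.        , 326.46863963],
       [  0.        , 442.2155963 , 204.85823383],
       [  0.        ,   0.        ,   1.        ]]), 'k1': -0.0641874519889858, 'cam_to_world': array([[-0.95078166, -0.168706  ,  0.25990868,  0.35596655],
       [-0.30963221,  0.48500313, -0.81786299,  0.62029996],
       [ 0.01192188, -0.85808522, -0.51336889,  0.50554138],
       [ 0.        ,  0.        ,  0.        ,  1.        ]])}
```

View pics/top0.png

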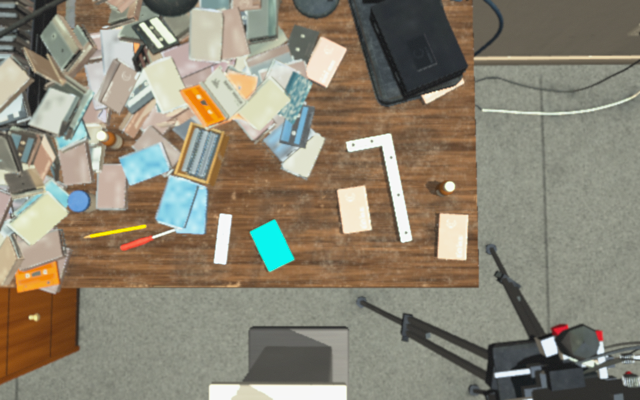

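View pics/side0.png

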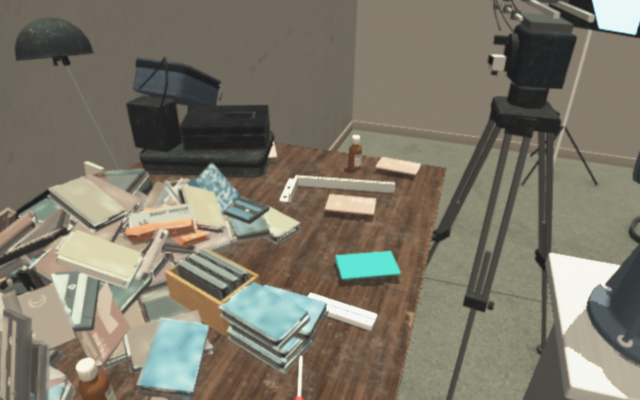

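Top view: the target case is the pink one at about (354,210), inside the stop, whose corner is near (385,148). The turquoise decoy is at (272,245), the block at (222,239), the other case at (453,237) and the bottle at (448,187). I'll enlarge the area around the stop.

```bash
python3 - <<'E'
import cv2
i=cv2.imread('pics/top0.png')[125:275,330:480]
cv2.imwrite('pics/c0.png',cv2.resize(i,None,fx=4,fy=4,interpolation=cv2.INTER_CUBIC))
E
```

```text
(no output)
```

View pics/c0.png

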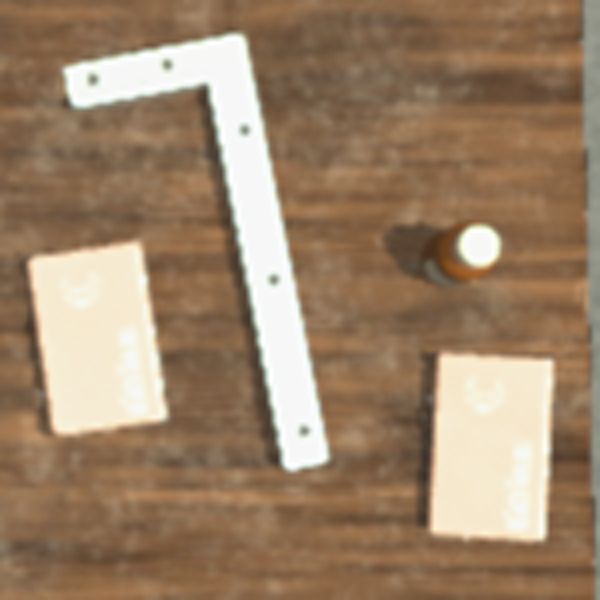

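```bash
python3 - <<'E'
from h import *
f=lambda L:[(330+(a+.5)/4-.5,125+(b+.5)/4-.5) for a,b in L]
m=manip.camera_model('top')
r=px2w('top',f([(207,86),(283,470),(72,108)]),.025,m)
c=px2w('top',f([(28,257),(140,241),(167,420),(55,435)]),.017,m)
b=px2w('top',f([(478,245)]),.088,m)
o=px2w('top',f([(438,353),(552,356),(546,541),(430,535)]),.017,m)
print(r.round(4),c.round(4),c.mean(0).round(4),b,o.mean(0))
n=np.linalg.norm
print(n(r[1]-r[0]),n(r[2]-r[0]),[n(c[i]-c[(i+1)%4]) for i in range(4)])
ang=lambda v:np.degrees(np.arctan2(v[1],v[0]))
ar=ang(r[0]-r[1]);as_=ang(r[2]-r[0])
print('rail',ar,'short',as_-90,'case',ang(c[0]-c[3]),ang(c[1]-c[2]),ang(c[0]-c[1])-90)
t=np.radians((ar*230+(as_-90)*80)/310);M=np.array([[np.cos(t),np.sin(t)],[-np.sin(t),np.cos(t)]])
print('case corners in stop',((c[:,:2]-r[0,:2])@M.T).round(4),(M@(c.mean(0)-r[0])[:2]))
s=manip.sense();print(R.from_quat(s['tool_rot']).as_matrix().round(3))
E
```

```text
[[ 0.7012 -0.2433  0.025 ]
 [ 0.4785 -0.2847  0.025 ]
 [ 0.6888 -0.1647  0.025 ]] [[ 0.6025 -0.1388  0.017 ]
 [ 0.6116 -0.2041  0.017 ]
 [ 0.5074 -0.219   0.017 ]
 [ 0.4988 -0.1541  0.017 ]] [ 0.5551 -0.179   0.017 ] [[ 0.60141402 -0.38495273  0.088     ]] [ 0.49197602 -0.40574023  0.017     ]
0.22659794907548966 0.07949556131538207 [np.float64(0.06593321095546002), np.float64(0.10531386971043603), np.float64(0.06544925602192736), np.float64(0.10484380640794058)]
rail 10.548869515565398 short 8.995745172045545 case 8.40211265297169 8.135739395408494 7.921856415467786
case corners in stop [[-0.0787  0.1202]
 [-0.0813  0.0543]
 [-0.1865  0.058 ]
 [-0.1835  0.1234]] [-0.13251806  0.08897904]
[[-0.936  0.351 -0.001]
 [ 0.351  0.936 -0.002]
 [ 0.    -0.002 -1.   ]]
```

```bash
cat >> h.py <<'E'
O=np.array([0.7012,-0.2433]); TH=np.radians(10.3)
def go(sx,sy,z,yaw):  # stop coords mm, z mm, yaw of tool y in stop deg -> tool-frame shift cm, rotvec z
    s=manip.sense(); Rm=R.from_quat(s['tool_rot']).as_matrix()
    c,n=np.cos(TH),np.sin(TH)
    w=np.r_[O+np.array([[c,-n],[n,c]])@[sx/1e3,sy/1e3],z/1e3]
    y=yaw+10.3; a=np.radians(y); ty=np.array([np.cos(a),np.sin(a),0]);tz=np.array([0,0,-1.]);T=np.c_[np.cross(ty,tz),ty,tz]
    print(s['t'],'world',w.round(4),'shift cm',(Rm.T@(w-s['tcp_pos'])*100).round(2),'rot',R.from_matrix(Rm.T@T).as_rotvec().round(3))
E
python3 - <<'E'
from h import *
go(-132,158,200,0);go(-132,158,80,0)
E
```

```text
0.1 world [ 0.5431 -0.1114  0.2   ] shift cm [-54.78 -53.79   3.13] rot [-2.000e-03  1.000e-03  1.032e+00]
0.1 world [ 0.5431 -0.1114  0.08  ] shift cm [-54.78 -53.77  15.13] rot [-2.000e-03  1.000e-03  1.032e+00]
```

Request:
{"api": "drive_tool", "payload": {
  "increments": [
    [90,-54.8,-53.8,3.1,0,0,1.03],
    [90,-54.8,-53.8,3.1,0,0,1.03],
    [90,-54.8,-53.8,3.1,0,0,1.03],
    [90,-54.8,-53.8,3.1,0,0,1.03],
    [90,-54.8,-53.8,3.1,0,0,1.03],
    [90,-54.8,-53.8,3.1,0,0,1.03],
    [90,-54.8,-53.8,3.1,0,0,1.03],
    [90,-54.8,-53.8,3.1,0,0,1.03],
    [90,-54.8,-53.8,3.1,0,0,1.03],
    [90,-54.8,-53.8,3.1,0,0,1.03],
    [90,-54.8,-53.8,3.1,0,0,1.03],
    [90,-54.8,-53.8,3.1,0,0,1.03],
    [90,-54.8,-53.8,3.1,0,0,1.03],
    [90,-54.8,-53.8,3.1,0,0,1.03],
    [90,-54.8,-53.8,3.1,0,0,1.03],
    [90,-54.8,-53.8,3.1,0,0,1.03],
    [90,-54.8,-53.8,3.1,0,0,1.03],
    [90,-54.8,-53.8,3.1,0,0,1.03]
  ]
}}

```text
t: 1.9
tcp_pos: [0.5424, -0.1101, 0.1997]
tool_rot: [0.64, 0.768, -0.0, -0.001]
force: [0.6, 0.8, -0.6]
finger_gap: 0.648
```

```bash
python3 - <<'E'
from h import *
save('wrist','w1.png'); np.save('w1m.npy',manip.camera_model('wrist'),allow_pickle=True)
go(-132,158,60,0);go(-132,158,5,0)
E
```

```text
1.95 world [ 0.5431 -0.1114  0.06  ] shift cm [-0.25  0.07 13.98] rot [-0.002 -0.002  0.003]
1.95 world [ 0.5431 -0.1114  0.005 ] shift cm [-0.26  0.08 19.48] rot [-0.002 -0.002  0.003]
```

View pics/w1.png

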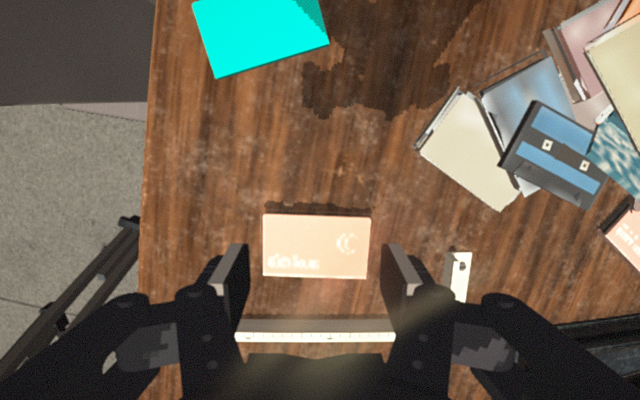

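The wrist view shows the case at (263–371, 214–278) and the long rail's inner edge running from (237,320) to (395,332). I'll check the rail angle against the first measurement.

```bash
python3 - <<'E'
from h import *
m=np.load('w1m.npy',allow_pickle=True).item()
ang=lambda v:np.degrees(np.arctan2(v[1],v[0]))
i=cv2.imread('pics/w1.png',0)
P=[]
for u in range(245,390,10):
    col=i[296:340,u].astype(float); P.append((u,296+np.argmax(np.diff(col))+.5))
print(P)
a=px2w('wrist',P,.025,m); p=np.polyfit(a[:,0],a[:,1],1);print('rail ang',np.degrees(np.arctan(p[0])),'y at x=.6',np.polyval(p,.6),'expected',O[1]-(O[0]-.6)*np.tan(TH))
c=px2w('wrist',[(263,214),(371,214),(368,272),(264,269)],.017,m);print(c.round(4),ang(c[1]-c[0]),ang(c[2]-c[3]))
E
```

```text
[(245, np.float64(331.5)), (255, np.float64(331.5)), (265, np.float64(332.5)), (275, np.float64(332.5)), (285, np.float64(332.5)), (295, np.float64(332.5)), (305, np.float64(332.5)), (315, np.float64(332.5)), (325, np.float64(332.5)), (335, np.float64(332.5)), (345, np.float64(332.5)), (355, np.float64(332.5)), (365, np.float64(332.5)), (375, np.float64(332.5)), (385, np.float64(331.5))]
rail ang 10.412893708562747 y at x=.6 -0.2647080469461848 expected -0.26169115696665046
[[ 0.5011 -0.155   0.017 ]
 [ 0.6023 -0.1362  0.017 ]
 [ 0.613  -0.1961  0.017 ]
 [ 0.5103 -0.2118  0.017 ]] 10.504271649302472 8.701744019682604
```

Request:
{"api": "drive_tool", "payload": {
  "increments": [
    [90,-0.3,0,4.5,0,0,0],
    [90,-0.3,0,9,0,0,0],
    [90,-0.3,0,13.5,0,0,0],
    [90,-0.3,0,16.5,0,0,0],
    [90,-0.3,0,18.5,0,0,0],
    [90,-0.3,0,19.4,0,0,0],
    [90,-0.3,0,19.4,0,0,0],
    [90,-0.3,0,19.4,0,0,0]
  ]
}}

```text
t: 2.75
tcp_pos: [0.5446, -0.1133, 0.0073]
tool_rot: [0.639, 0.769, 0.0, 0.001]
force: [0.3, 0.4, 0.0]
finger_gap: 0.647
```

Request:
{"api": "drive_tool", "payload": {
  "increments": [
    [90,-1,0,0,0,0,0],
    [90,-1.5,0,0,0,0,0],
    [90,-2,0,0,0,0,0],
    [90,-2.4,0,0,0,0,0],
    [90,-2.8,0,0,0,0,0],
    [90,-3.2,0,0,0,0,0],
    [90,-3.6,0,0,0,0,0],
    [90,-4,0,0,0,0,0],
    [90,-4.4,0,0,0,0,0],
    [90,-4.8,0,0,0,0,0],
    [90,-5.2,0,0,0,0,0],
    [90,-5.6,0,0,0,0,0],
    [90,-6,0,0,0,0,0],
    [90,-6.3,0,0,0,0,0],
    [90,-6.6,0,0,0,0,0],
    [90,-6.9,0,0,0,0,0],
    [90,-7.1,0,0,0,0,0],
    [90,-7.2,0,0,0,0,0],
    [90,-7.2,0,0,0,0,0]
  ]
}}

```text
t: 4.65
tcp_pos: [0.5573, -0.1849, 0.0064]
tool_rot: [0.64, 0.768, 0.0, 0.0]
force: [0.8, 0.2, 0.7]
finger_gap: 0.649
```

```bash
python3 - <<'E'
from h import *
save('wrist','w2.png')
s=manip.sense();print(s['t'],s['tcp_pos'],s['force']);go(-132,79,7,0)
E
```

```text
4.7 [ 0.55720821 -0.18476569  0.00631366] [-0.44758145  0.82134808  0.33960645]
4.7 world [ 0.5572 -0.1892  0.007 ] shift cm [-0.43 -0.08 -0.07] rot [0.    0.    0.002]
```

View pics/w2.png

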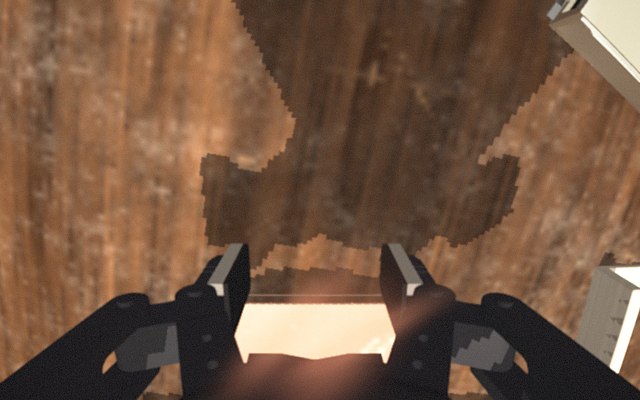

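The case is being pushed squarely by both fingertips. I'll close in on the rail in small steps and watch the force.

Request:
{"api": "drive_tool", "payload": {
  "increments": [
    [90,-0.1,0,0,0,0,0],
    [90,-0.2,0,0,0,0,0],
    [90,-0.3,0,0,0,0,0],
    [90,-0.4,0,0,0,0,0],
    [90,-0.4,0,0,0,0,0]
  ]
}}

```text
t: 5.2
tcp_pos: [0.558, -0.1889, 0.0063]
tool_rot: [0.64, 0.768, -0.0, 0.0]
force: [0.2, 0.3, -0.2]
finger_gap: 0.648
```

Request:
{"api": "drive_tool", "payload": {
  "increments": [
    [90,-0.1,0,0,0,0,0],
    [90,-0.2,0,0,0,0,0],
    [90,-0.2,0,0,0,0,0]
  ]
}}

```text
t: 5.5
tcp_pos: [0.5584, -0.1908, 0.0063]
tool_rot: [0.64, 0.768, 0.0, 0.0]
force: [-0.0, 0.4, -0.4]
finger_gap: 0.649
```

Request:
{"api": "drive_tool", "payload": {
  "increments": [
    [90,-0.1,0,0,0,0,0],
    [90,-0.2,0,0,0,0,0],
    [90,-0.2,0,0,0,0,0]
  ]
}}

```text
t: 5.8
tcp_pos: [0.5585, -0.1924, 0.0063]
tool_rot: [0.64, 0.768, 0.0, -0.0]
force: [-0.4, 0.8, -0.4]
finger_gap: 0.648
```

Request:
{"api": "drive_tool", "payload": {
  "increments": [
    [90,-0.1,0,0,0,0,0],
    [90,-0.2,0,0,0,0,0],
    [90,-0.2,0,0,0,0,0]
  ]
}}

```text
t: 6.1
tcp_pos: [0.5584, -0.1926, 0.0063]
tool_rot: [0.64, 0.768, 0.001, -0.002]
force: [0.2, 5.6, 2.0]
finger_gap: 0.648
```

Request:
{"api": "drive_tool", "payload": {
  "increments": [
    [90,-0.1,0,0,0,0,0],
    [90,-0.1,0,0,0,0,0]
  ]
}}

```text
t: 6.3
tcp_pos: [0.5584, -0.1926, 0.0063]
tool_rot: [0.64, 0.768, 0.001, -0.002]
force: [1.4, 8.7, 2.3]
finger_gap: 0.645
```

Contact built up to 8.7 N at the rail, so the long edge is flush. Next I'll retreat, lift, and work out the end push.

Request:
{"api": "drive_tool", "payload": {
  "increments": [
    [90,0.5,0,0,0,0,0],
    [90,2,0,0,0,0,0],
    [90,2.5,0,-3,0,0,0],
    [170,2.5,0,-7,0,0,0],
    [170,2.5,0,-8,0,0,0],
    [170,2.5,0,-8,0,0,0]
  ]
}}

```text
t: 6.9
tcp_pos: [0.5558, -0.1713, 0.0882]
tool_rot: [0.64, 0.769, 0.0, 0.002]
force: [0.5, -0.7, -0.7]
finger_gap: 0.333
```

```bash
python3 - <<'E'
from h import *
c,n=np.cos(TH),np.sin(TH)
print('contact in stop',np.array([[c,n],[-n,c]])@(np.array([.5584,-.1926])-O))
print(manip.sense()['q'])
go(-220,31,85,90);go(-220,31,85,-90)
save('top','top2.png')
i=cv2.imread('pics/top2.png')[125:275,330:480]
cv2.imwrite('pics/c2.png',cv2.resize(i,None,fx=4,fy=4,interpolation=cv2.INTER_CUBIC))
E
```

```text
contact in stop [-0.13143351  0.07541593]
[-4.90801786e-01  6.65443009e-01  1.66185952e+00 -3.40261518e-04
  8.09693438e-01 -6.72973138e-01]
6.9 world [ 0.4792 -0.2521  0.085 ] shift cm [-6.56 -9.    0.31] rot [ 0.     0.005 -1.568]
6.9 world [ 0.4792 -0.2521  0.085 ] shift cm [-6.56 -9.    0.31] rot [ 0.005 -0.     1.573]
```

View pics/c2.png

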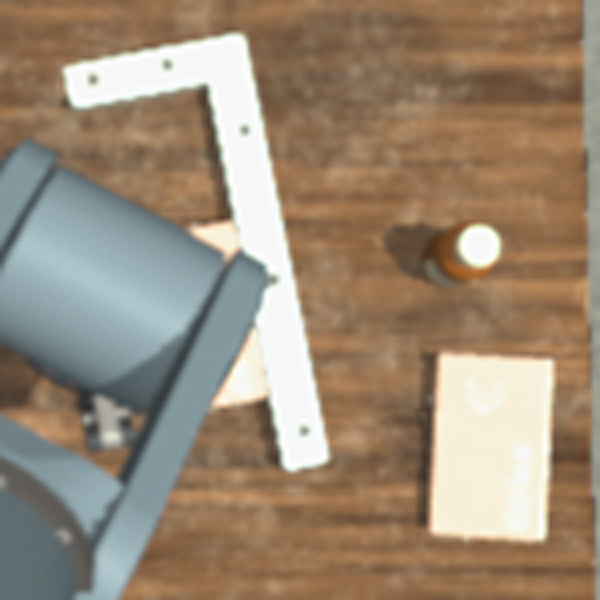

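Top view: the case (crop (190,225)–(270,405)) lies against the long rail, and the other case and bottle haven't moved. Now I'll turn and go behind its near end.

Request:
{"api": "drive_tool", "payload": {
  "increments": [
    [170,-6.5,-9,0.3,0,0,1.57],
    [170,-6.5,-9,0.3,0,0,1.57],
    [170,-6.5,-9,0.3,0,0,1.57],
    [170,-6.5,-9,0.3,0,0,1.57],
    [170,-6.5,-9,0.3,0,0,1.57],
    [170,-6.5,-9,0.3,0,0,1.57],
    [170,-6.5,-9,0.3,0,0,1.57],
    [170,-6.5,-9,0.3,0,0,1.57],
    [170,-6.5,-9,0.3,0,0,1.57],
    [170,-6.5,-9,0.3,0,0,1.57],
    [170,-6.5,-9,0.3,0,0,1.57],
    [170,-6.5,-9,0.3,0,0,1.57],
    [170,-6.5,-9,0.3,0,0,1.57]
  ]
}}

```text
t: 8.25
tcp_pos: [0.4771, -0.2506, 0.0821]
tool_rot: [0.996, 0.092, -0.001, -0.001]
force: [-0.0, -0.0, 0.4]
finger_gap: 0.329
```

```bash
python3 - <<'E'
from h import *
s=manip.sense();print(s['tcp_pos'],s['force'])
go(-220,32,7,-90);go(-65,32,7,-90)
E
```

```text
[ 0.47712865 -0.25064656  0.08206586] [-3.41847937e-04 -2.55586218e-02  3.83500281e-01]
8.25 world [ 0.479  -0.2512  0.007 ] shift cm [0.19 0.1  7.51] rot [-0.002  0.002  0.004]
8.25 world [ 0.6315 -0.2234  0.007 ] shift cm [15.69  0.17  7.48] rot [-0.002  0.002  0.004]
```

Request:
{"api": "drive_tool", "payload": {
  "increments": [
    [170,0,0,3,0,0,0],
    [170,0,0,5.5,0,0,0],
    [170,0,0,7,0,0,0],
    [170,0,0,7.5,0,0,0],
    [170,0,0,7.5,0,0,0],
    [170,0.5,0,7.5,0,0,0],
    [170,1,0,7.5,0,0,0],
    [170,1.4,0,7.5,0,0,0],
    [170,1.8,0,7.5,0,0,0],
    [170,2.2,0,7.5,0,0,0],
    [170,2.6,0,7.5,0,0,0],
    [170,3,0,7.5,0,0,0]
  ]
}}

```text
t: 9.45
tcp_pos: [0.5076, -0.2456, 0.0084]
tool_rot: [0.996, 0.091, -0.0, -0.0]
force: [-0.2, -0.1, 0.3]
finger_gap: 0.334
```

```bash
python3 - <<'E'
from h import *
save('wrist','w3.png')
s=manip.sense();print(s['tcp_pos'],s['force'])
go(-119,32,7,-90)
E
```

```text
[ 0.50840283 -0.24572642  0.00838808] [ 0.58333677 -0.33360405 -1.02731882]
9.5 world [ 0.5784 -0.2331  0.007 ] shift cm [7.11 0.03 0.14] rot [ 0.001 -0.001  0.003]
```

View pics/w3.png

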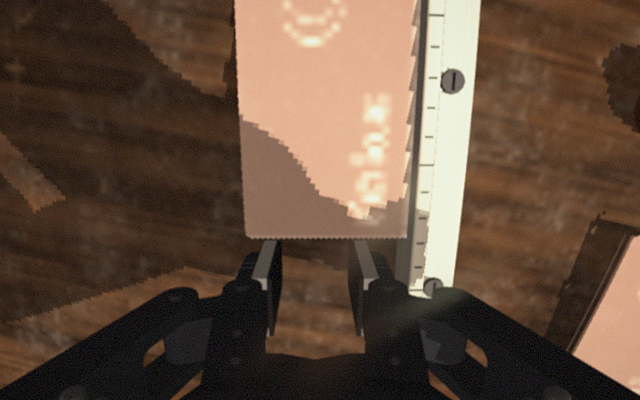

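The case lies along the rail, both fingertips are against its near end at (247–405, 238), and the rail is clear of the fingers. I'll keep pushing.

Request:
{"api": "drive_tool", "payload": {
  "increments": [
    [170,0.4,0,0,0,0,0],
    [170,0.8,0,0,0,0,0],
    [170,1.2,0,0,0,0,0],
    [170,1.6,0,0,0,0,0],
    [170,2,0,0,0,0,0],
    [170,2.4,0,0,0,0,0],
    [170,2.8,0,0,0,0,0],
    [170,3.2,0,0,0,0,0],
    [170,3.6,0,0,0,0,0],
    [170,4,0,0,0,0,0],
    [170,4.4,0,0,0,0,0],
    [170,4.8,0,0,0,0,0],
    [170,5.2,0,0,0,0,0],
    [170,5.6,0,0,0,0,0],
    [170,5.9,0,0,0,0,0],
    [170,6.2,0,0,0,0,0],
    [170,6.4,0,0,0,0,0],
    [170,6.5,0,0,0,0,0],
    [170,6.5,0,0,0,0,0]
  ]
}}

```text
t: 11.4
tcp_pos: [0.5715, -0.2339, 0.0083]
tool_rot: [0.996, 0.091, 0.0, 0.0]
force: [0.7, -0.6, -0.1]
finger_gap: 0.331
```

Request:
{"api": "drive_tool", "payload": {
  "increments": [
    [170,0.1,0,0,0,0,0],
    [170,0.2,0,0,0,0,0],
    [170,0.3,0,0,0,0,0],
    [170,0.3,0,0,0,0,0]
  ]
}}

```text
t: 11.8
tcp_pos: [0.5744, -0.2334, 0.0083]
tool_rot: [0.996, 0.091, 0.0, 0.0]
force: [0.4, 0.6, -0.5]
finger_gap: 0.333
```

Request:
{"api": "drive_tool", "payload": {
  "increments": [
    [170,0.1,0,0,0,0,0],
    [170,0.2,0,0,0,0,0],
    [170,0.2,0,0,0,0,0]
  ]
}}

```text
t: 12.1
tcp_pos: [0.5765, -0.233, 0.0083]
tool_rot: [0.996, 0.091, 0.0, 0.0]
force: [-0.2, -0.2, 0.0]
finger_gap: 0.331
```

Request:
{"api": "drive_tool", "payload": {
  "increments": [
    [170,0.1,0,0,0,0,0],
    [170,0.2,0,0,0,0,0],
    [170,0.2,0,0,0,0,0]
  ]
}}

```text
t: 12.4
tcp_pos: [0.5784, -0.2327, 0.0083]
tool_rot: [0.996, 0.091, 0.0, 0.0]
force: [-0.5, -0.4, 0.4]
finger_gap: 0.33
```

Request:
{"api": "drive_tool", "payload": {
  "increments": [
    [170,0.1,0,0,0,0,0],
    [170,0.2,0,0,0,0,0],
    [170,0.2,0,0,0,0,0]
  ]
}}

```text
t: 12.7
tcp_pos: [0.5804, -0.2323, 0.0083]
tool_rot: [0.996, 0.091, 0.0, 0.0]
force: [0.3, -0.2, -0.3]
finger_gap: 0.335
```

Request:
{"api": "drive_tool", "payload": {
  "increments": [
    [170,0.1,0,0,0,0,0],
    [170,0.1,0,0,0,0,0]
  ]
}}

```text
t: 12.9
tcp_pos: [0.5812, -0.2321, 0.0083]
tool_rot: [0.996, 0.091, -0.0, 0.0]
force: [-0.3, -0.2, -0.2]
finger_gap: 0.338
```

Request:
{"api": "drive_tool", "payload": {
  "increments": [
    [170,0.1,0,0,0,0,0],
    [170,0.2,0,0,0,0,0],
    [170,0.2,0,0,0,0,0]
  ]
}}

```text
t: 13.2
tcp_pos: [0.5813, -0.232, 0.0083]
tool_rot: [0.996, 0.092, -0.002, -0.0]
force: [-5.3, -2.7, 2.5]
finger_gap: 0.338
```

Request:
{"api": "drive_tool", "payload": {
  "increments": [
    [170,0.1,0,0,0,0,0],
    [170,0.1,0,0,0,0,0]
  ]
}}

```text
t: 13.4
tcp_pos: [0.5813, -0.232, 0.0083]
tool_rot: [0.996, 0.092, -0.003, -0.0]
force: [-7.7, -3.5, 3.5]
finger_gap: 0.335
```

```bash
python3 - <<'E'
from h import *
s=manip.sense();print(s['tcp_pos'],s['force'])
save('top','top3.png')
i=cv2.imread('pics/top3.png')[130:230,340:440]
cv2.imwrite('pics/c3.png',cv2.resize(i,None,fx=6,fy=6,interpolation=cv2.INTER_CUBIC))
E
```

```text
[ 0.58134827 -0.23195434  0.00830243] [-7.67883764 -3.45964391  3.52938133]
```

View pics/c3.png

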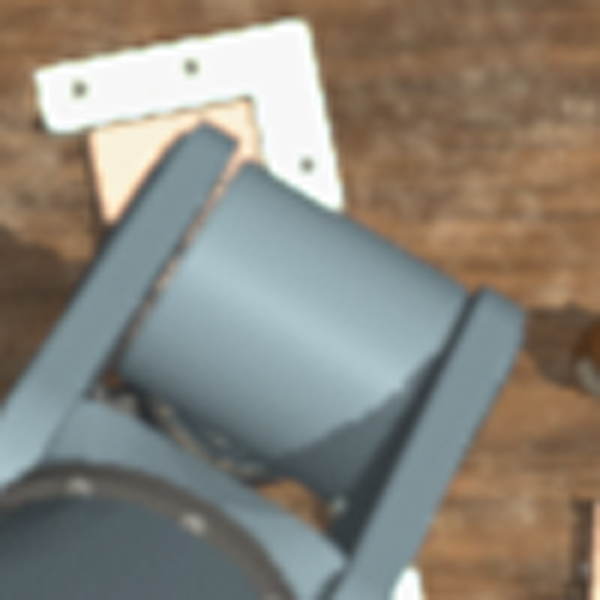

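The case is in the corner, with 8 N built up against the short rail. I'll back off, lift and swing to the left side for a final gentle press on the long edge.

Request:
{"api": "drive_tool", "payload": {
  "increments": [
    [170,-0.5,0,0,0,0,0],
    [170,-1.5,0,0,0,0,0],
    [170,-3,0,0,0,0,0],
    [170,-3,0,-4,0,0,0],
    [90,-3,0,-8,0,0,0],
    [90,6,-8,-8,0,0,-1.57],
    [90,6,-8,-8,0,0,-1.57],
    [90,6,-8,-8,0,0,-1.57],
    [90,6,-8,-8,0,0,-1.57],
    [90,6,-8,-8,0,0,-1.57],
    [90,6,-8,-8,0,0,-1.57],
    [90,6,-8,-8,0,0,-1.57],
    [90,6,-8,-8,0,0,-1.57],
    [90,6,-8,-8,0,0,-1.57],
    [90,6,-8,-8,0,0,-1.57],
    [90,6,-8,-8,0,0,-1.57],
    [90,6,-8,-8,0,0,-1.57],
    [90,6,-8,-8,0,0,-1.57]
  ]
}}

```text
t: 15.25
tcp_pos: [0.6284, -0.1419, 0.0883]
tool_rot: [0.641, 0.768, 0.0, -0.0]
force: [-0.1, 0.1, 0.0]
finger_gap: 0.65
```

```bash
python3 - <<'E'
from h import *
s=manip.sense();print(s['tcp_pos'],s['force'],s['finger_gap'])
go(-58,110,7,0);go(-58,76,7,0)
save('wrist','w4.png')
E
```

```text
[ 0.62837721 -0.14191589  0.08825251] [-0.0953437   0.06592055  0.01847167] 0.6496149481033043
15.25 world [ 0.6245 -0.1454  0.007 ] shift cm [-0.28 -0.45  8.13] rot [ 0.    -0.     0.001]
15.25 world [ 0.6305 -0.1789  0.007 ] shift cm [-3.68 -0.45  8.12] rot [ 0.    -0.     0.001]
```

View pics/w4.png

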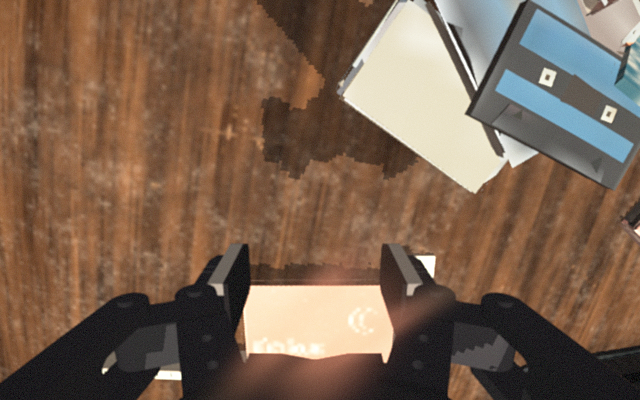

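Request:
{"api": "drive_tool", "payload": {
  "increments": [
    [90,0,-1,4,0,0,0],
    [90,0,-1,7,0,0,0],
    [90,0,-1,8.1,0,0,0],
    [90,0,-1,8.1,0,0,0],
    [90,-0.6,-1,8.1,0,0,0],
    [90,-1.2,-1,8.1,0,0,0],
    [90,-1.8,-1,8.1,0,0,0],
    [90,-2.4,-1,8.1,0,0,0],
    [90,-2.8,-1,8.1,0,0,0],
    [90,-3.1,-1,8.1,0,0,0],
    [90,-3.3,-1,8.1,0,0,0],
    [90,-3.3,-1,8.1,0,0,0]
  ]
}}

```text
t: 16.5
tcp_pos: [0.6247, -0.1765, 0.0073]
tool_rot: [0.64, 0.768, -0.0, 0.0]
force: [0.4, -0.6, -0.5]
finger_gap: 0.651
```

Request:
{"api": "drive_tool", "payload": {
  "increments": [
    [90,-0.1,0,0,0,0,0],
    [90,-0.2,0,0,0,0,0],
    [90,-0.3,0,0,0,0,0],
    [90,-0.3,0,0,0,0,0]
  ]
}}

```text
t: 16.9
tcp_pos: [0.6253, -0.1792, 0.0073]
tool_rot: [0.64, 0.768, 0.0, 0.0]
force: [0.5, -0.2, 0.9]
finger_gap: 0.645
```

Request:
{"api": "drive_tool", "payload": {
  "increments": [
    [90,-0.1,0,0,0,0,0],
    [90,-0.2,0,0,0,0,0],
    [90,-0.2,0,0,0,0,0]
  ]
}}

```text
t: 17.2
tcp_pos: [0.6253, -0.1801, 0.0073]
tool_rot: [0.64, 0.768, 0.0, -0.001]
force: [0.7, 5.0, 1.6]
finger_gap: 0.646
```

The contact line matches the first push to within 0.2 mm. I'll retreat clear of the view and check.

Request:
{"api": "drive_tool", "payload": {
  "increments": [
    [90,0.5,0,0,0,0,0],
    [90,2,0,0,0,0,0],
    [90,3,0,-3,0,0,0],
    [90,3,0,-8,0,0,0],
    [90,5,-3,-13,0,0,0],
    [90,9,-6,-16,0,0,0],
    [90,14,-9,-18,0,0,0],
    [90,18,-12,-18,0,0,0],
    [90,22,-15,-18,0,0,0],
    [90,26,-17,-18,0,0,0],
    [90,30,-19,-18,0,0,0],
    [90,30,-19,-18,0,0,0],
    [90,30,-19,-18,0,0,0]
  ]
}}

```text
t: 18.5
tcp_pos: [0.381, 0.0816, 0.1874]
tool_rot: [0.638, 0.77, -0.001, -0.001]
force: [0.1, -0.2, 0.7]
finger_gap: 0.649
```

```bash
python3 - <<'E'
from h import *
s=manip.sense();print(s['t'],s['tcp_pos'])
save('top','top4.png')
i=cv2.imread('pics/top4.png')[125:275,330:480]
cv2.imwrite('pics/c4.png',cv2.resize(i,None,fx=4,fy=4,interpolation=cv2.INTER_CUBIC))
E
```

```text
18.5 [0.38096212 0.08161796 0.18735903]
```

View pics/c4.png

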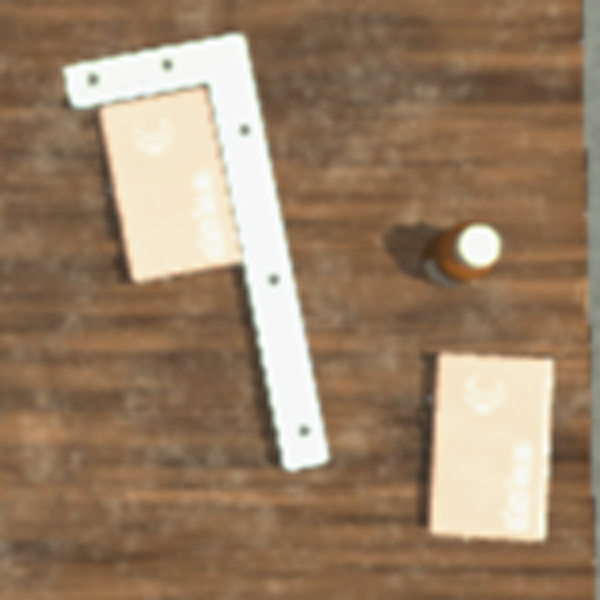

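The case sits squarely in the corner with no gap along either rail, and the bystanders by the rail are unmoved. I'll hand it in.

```bash
python3 - <<'E'
from h import *
a,b=cv2.imread('pics/top0.png'),cv2.imread('pics/top4.png')
for n,(x0,x1,y0,y1) in dict(block=(212,234,210,268),other=(434,472,208,265),bottle=(425,460,175,200)).items():
    print(n,cv2.absdiff(a,b)[y0:y1,x0:x1].mean())
print(manip.sign_off())
E
```

```text
block 4.984848484848484
other 2.089873807325331
bottle 1.8525714285714285
the job is handed in; nothing more can be done
None
```

I pushed the case into the corner of the stop and handed the job in at about 18.5 s of the 53 s allowed. The case stayed flat on the desk and was pushed only with the fingertips.

- **Pushes:** I pushed it sideways against the long rail, then along that rail until its end met the short rail. A light final press on the long side confirmed it was seated. Force built up to about 5–9 N at each rail. The final long-side contact matched the first push to about 0.2 mm.
- **Final top view:** no gap shows along either rail. I judged this by eye from an enlarged crop and did not re-measure the corners.
- **Bystanders:** the other case and the bottle show almost no difference between the first and last pictures. The splicing block's patch differed slightly more (mean 5.0, against about 2 for the other two). The arm was parked close to it, so this may be shadow. The fingertips never went near the block at desk height, but I did not look at it separately.

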